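# Clamp the sample cell a quarter turn past touch

## Task

Push the sample carrier all the way into the bench clamp until it stops, then turn the clamp's wing knob clockwise (seen from above) until the foot just touches the cell, and tighten it one quarter turn more from there, no further, so that the cell is held firmly without cracking its window. Then let go, and leave the test tube rack and the measuring cylinder beside the clamp where they stand.

Things in the scene. Friction and masses are not known exactly. Their poses are not given: they have to be found in the camera images.
- clamp: Fixed grey base of the clamp, 190 x 125 x 15 mm. Origin: on the bench, straight under the knob's axis; x along the channel towards its stop (away from the robot), y left, z up. Plate from x = -110 to 80 mm. Two rails 10 mm high, inner faces at y = +-26.7 mm, guide the carrier with 1.7 mm play each side; the stop's face is at x = 45 mm, its top 31 mm above the bench.
- head: Fixed grey portal over the channel: posts 24 x 16 mm at y = +-47.5 mm, crossbeam 34 x 116 x 20 mm, top 110 mm above the bench. Origin and axes as clamp. It carries screw, knob and a rubber-faced spring foot, 28 mm across, that hangs under the beam. The foot starts 2 to 7.5 mm above the height of the cell's top, set differently each time and not measured.
- carrier: Loose aluminium slide 165 x 50 x 12 mm, about 0.4 kg, in the channel, drawn out 35 to 55 mm. Origin: on its underside (15 mm above the bench) under the cell's centre; x towards the stop; spans x -120 to 45 mm. Round steel cell with glass window, 44 mm across, top at 32 mm. White push post at x = -105 mm, 16 (x) by 24 mm (y), top at 57 mm. Home: its origin is at x = 0 of clamp.
- knob_grip (a point): Centre of the knob's white upright wing, 48 mm long (x), 14 mm thick (y), 32 mm high, on the vertical screw axis, 154 mm above the bench at the start; hub 24 mm across below it. It goes down 12 mm per turn. Turns stiffly (0.18 N m) and stays put; when the foot touches, the torque jumps by about 0.08 N m, then grows about 0.06 N m per quarter turn.
- knob (a joint): Angle of the clamp knob in rad, 0 at the start, growing clockwise seen from above (tightening). Touch comes somewhere between 1 and 4 rad; it can turn on well past that. Standing still, thread friction may take up to 0.18 N m either way, so the steady torque on a resting hand may be of either sign; the jump at touch shows all the same.
- rack: White test tube rack, 100 x 210 mm, 69 mm high with a few glass tubes standing out to 98 mm, loose, on the bench to the right (-y side) of the clamp. Origin: centre of its underside. Leave alone.
- cylinder: Clear plastic measuring cylinder, 155 mm tall, 30 mm across at its lip, on a round foot 60 mm across, loose, to the left (+y side) of the clamp. Origin: centre of its underside. Leave alone.
Things that resemble listed ones, but are neither listed nor needed, are in the scene too. What is shaped like the carrier but purple is not meant.

How it is judged (in metres and radians):
On the way, in this order (a step that is already met when the one before it is completed fails the run):
1. the carrier is fully home against the stop, the foot not yet on it (x of carrier in the frame of clamp above -0.002 m and contact force between head and carrier below 1 N), for 0.2 s.
2. the foot touches the cell (contact force between head and carrier above 5 N), for 0.05 s.
At the end, for the whole second after the job is handed in: The carrier is home within 3 mm of its stop; the foot presses on the cell with 57 to 77 N, which is what about 60 to 120 degrees past first touch give (a quarter turn gives about 67 N); the knob is at rest and released (x of carrier in the frame of clamp above -0.003 m and contact force between head and carrier between 57 and 77 N and velocity of joint knob between -0.05 and 0.05 rad/s).
It fails at once if overtightened: more than 95 N on the cell cracks its window (contact force between head and carrier above 95 N).
It fails at once if the test tube rack was moved by more than 20 mm (distance of rack from where it was at the start of the episode above 0.02 m).
It fails at once if the measuring cylinder was moved by more than 20 mm or knocked over (distance of cylinder from where it was at the start of the episode above 0.02 m or angle between cylinder's own z axis and vertical above 0.5 rad).
It also fails if it takes over 69 s, if anything falls off the work surface, if the arm or the gripper's body presses on something with over 40 N, if the wrist force passes 120 N, or if a joint passes its speed limit or range.

## Robot

A 6-joint arm with a two-finger parallel gripper is mounted at the origin on the work surface. World frame = base frame: x ahead of the robot, y to its left, z up, the work surface at z = 0. Lengths are in m, angles in degrees, forces in N, time in s.
With the tool pointing down it reaches from about 0.325 to 0.9 m from the base axis. Payload 3.5 kg.
Tool frame: the origin (TCP) lies on the front face of the gripper's body, between the roots of the fingers; the fingertips stand 73 mm ahead of it and the grasp point (between the pads) lies 54 mm ahead of it; z points along the fingers, y is the line along which they close (so a half turn about z gives the same grasp; the last joint's range is limited). The gripper opens to 85 mm and grips with 20 to 120 N. Pads are 22 mm wide; open, the fingers measure 114 mm over their backs; the gripper's body (76 mm by 85 mm) begins 54 mm behind the grasp point. The pads swing forward as they close: fully open they stand 13 mm farther back than shut.
Start: joints at [66.555, 15.837, -1.513, 72.651, 0, 84.076], TCP at [0.188, 0.596, 0.304] pointing down, gripper open.
Joint ranges: [-178.77, 178.77], [-48.84, 107.48], [-61.69, 71.31], [-111.58, 123.2], [-90, 87.43], [-180, 180]. Speed limits (degrees/s): [147.25, 147.25, 180, 180, 180, 180].

## Interface

Orientations are given as [roll, pitch, yaw] about the fixed x, y, z axes, in that order (R = Rz(yaw) Ry(pitch) Rx(roll)).
In Python, from station import env, imaging gives the robot as it stands.
- The arm moves only by the tool servo_tool, never from a script. Its argument "deltas" is a list of rows, each a list of 4 numbers: the shift along the tool's x, y, z scaled (see below), then the turn about the tool's z scaled (see below). A call has 1 to 20 rows; each row shifts and turns the commanded pose from where the row before left it, along the tool's axes as they then stand; what a row does not reach is not made up. The controller multiplies each number of a shift by 4 cm and each number of a turn by 5 degrees. A row lasts 1/8 s, in which the tool goes at most 62.5 mm and 10.7 degrees, less where a joint would pass 70% of its speed; a pose out of reach is approached as far as the arm can. A call with a number of a shift or a turn outside -1 to 1 is refused whole. A call with a gripper value outside its range is refused whole. "grip" is the opening, from -1 (shut) to 1 (fully open), so that 0 is half open, set as the call begins (left out, the last holds). The fingers move at their own pace and stop on an object; "grip_force" is the grip in N (left out, the last holds). Time passes only in rows, so rows that do not move let the fingers close. It gives the time, the measured TCP pose, the force, the opening and the grip force at its end, in the units of the state.
- env.read_state(): the state, without advancing time (a new reading comes with each control period).
- imaging.read_camera(name): name is "scene" or "top"; returns the picture (400x640x3 uint8, blue, green, red); there is no depth.
- imaging.camera_params(name): a dict with "mtx" (3x3 intrinsics, pixels), "k1" (the pictures are not rectified: a ray, as slopes to the right and down, at radius r is drawn at 1 + k1 r^2 times it, then the intrinsics apply), "cam_to_world" (4x4, takes a point from camera to world coordinates). Camera axes: x right, y down, z forward; pixel columns grow to the right and rows downward; lengths in m; the calibration is good to about 2 mm. A picture is of the moment at which its call begins. camera_params takes no time and is no camera call.
- env.sign_off(): hands the job in; it is judged then, once.
The state is a dict: "time": time; "q": joint angles; "dq": joint speeds; "joint_torque": joint torques, N m; "tcp_pos": TCP position; "orientation": TCP orientation; "wrist_force": force on the tool from outside, world axes, zero at the start; "moment": the same for the moment, N m; "opening": opening from 0.0 (shut) to 1.0 (fully open); "grip_force": force on a finger pad.
Only numpy, scipy, OpenCV 4.12 (cv2) and the standard library are available. Lean on these libraries where they do the work, as an engineer would, in place of code of your own. Each camera call takes 0.05 s, during which the arm holds its last target. There are 200 camera calls.

## Working session

There is one attempt and no reset: what is moved stays moved. The work goes in short steps, Python scripts to look and compute and a tool call to move; the robot and the scene stay as the last step left them, time stands still between calls to the robot, and variables do not carry over. Pictures are saved under pics/ and viewed, at most 10 in all, crops included, and the job is handed in when it is done.

Besides the shell and the picture viewer there is one more tool, called after "Request:" as name(argument=value, ...) on one line, values as JSON. servo_tool: Moves the arm, as the interface text tells. Its arguments: {"type":"object","properties":{"deltas":{"type":"array"},"grip":{"type":"number"},"grip_force":{"type":"number"}},"required":["deltas"]}

```bash
mkdir -p pics; ls
python3 - <<'E'
from station import env, imaging
import cv2, numpy as np
for n in("scene","top"):
    cv2.imwrite(f"pics/{n}0.png",imaging.read_camera(n))
    p=imaging.camera_params(n);print(n,p["mtx"],p["k1"],np.round(p["cam_to_world"],4))
s=env.read_state();print(s)
E
```

```text
pics
scene [[361.48829575   0.         326.656029  ]
 [  0.         361.48829575 196.10987309]
 [  0.           0.           1.        ]] 0.005866741936958491 [[ 0.7325  0.4491 -0.5116  0.9118]
 [ 0.6808 -0.4797  0.5536 -0.3996]
 [ 0.0032 -0.7538 -0.6571  0.6364]
 [ 0.      0.      0.      1.    ]]
top [[401.5904049    0.         329.14203043]
 [  0.         401.5904049  202.61064401]
 [  0.           0.           1.        ]] -0.06124454174246252 [[-0.0196 -0.9959  0.0878  0.3985]
 [-0.9997  0.0185 -0.0127  0.0552]
 [ 0.0111 -0.088  -0.9961  1.0575]
 [ 0.      0.      0.      1.    ]]
{'time': 0.1, 'q': array([ 6.65558461e+01,  1.58755729e+01, -1.59037524e+00,  7.26511429e+01,
       -8.00818182e-05,  8.40761172e+01]), 'dq': array([ 0.01932144, -0.01746623,  0.16445023,  0.05019289,  0.05095897,
       -0.11309673]), 'joint_torque': array([ 2.44752118e-04, -4.46708715e+01,  2.96128196e+01,  8.49906035e-03,
       -6.16868851e-05, -4.10075131e-06]), 'tcp_pos': array([0.18793058, 0.59548397, 0.30285003]), 'orientation': array([-1.79883526e+02, -1.20049687e-02,  1.62479717e+02]), 'wrist_force': array([ 0.22934496, -0.52871055,  0.3181713 ]), 'moment': array([ 0.05875773,  0.01385339, -0.02721103]), 'grip_force': 0.0, 'opening': 1.0008160892463636}
```

View pics/scene0.png

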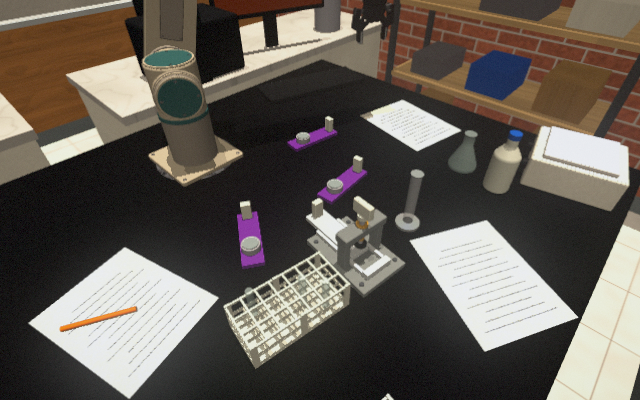

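View pics/top0.png

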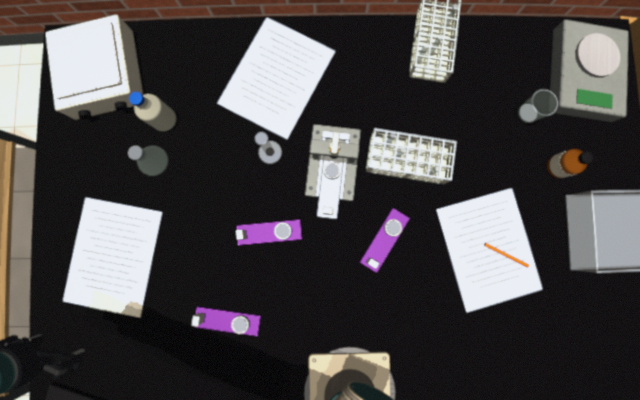

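Candidates: the aluminium carrier in the clamp (top ≈(328,195)). Decoys are the purple slides at top (268,232), (386,240) and (226,321). The only portal/knob is at (334,148). I'll check this in a close crop.

```bash
cat > h.py <<'E'
import numpy as np, cv2
from station import env, imaging
def cam(n):
    p=imaging.camera_params(n); return np.array(p["mtx"]),p["k1"],np.array(p["cam_to_world"])
def proj(n,P):
    K,k,T=cam(n); W=np.linalg.inv(T); 
    return cv2.projectPoints(np.array(P,float).reshape(-1,3),cv2.Rodrigues(W[:3,:3])[0],W[:3,3],K,np.array([k,0,0,0,0.]))[0][:,0]
def ray(n,uv,z):
    K,k,T=cam(n); s=cv2.undistortPoints(np.array(uv,float).reshape(-1,1,2),K,np.array([k,0,0,0,0.]))[:,0]
    d=np.c_[s,np.ones(len(s))]@T[:3,:3].T; return T[:3,3]+d*((z-T[2,3])/d[:,2])[:,None]
def crop(n,u,v,w,h,f,out):
    im=imaging.read_camera(n)[v:v+h,u:u+w]; cv2.imwrite("pics/"+out,cv2.resize(im,None,fx=f,fy=f,interpolation=cv2.INTER_CUBIC))
E
python3 - <<'E'
from h import *
im=cv2.imread("pics/top0.png")[115:225,240:380]; a=cv2.resize(im,None,fx=5,fy=5,interpolation=cv2.INTER_CUBIC)
cv2.imwrite("pics/ct.png",a)
im=cv2.imread("pics/scene0.png")[160:300,290:430]; cv2.imwrite("pics/cs.png",cv2.resize(im,None,fx=4,fy=4,interpolation=cv2.INTER_CUBIC))
E
```

```text
(no output)
```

View pics/ct.png

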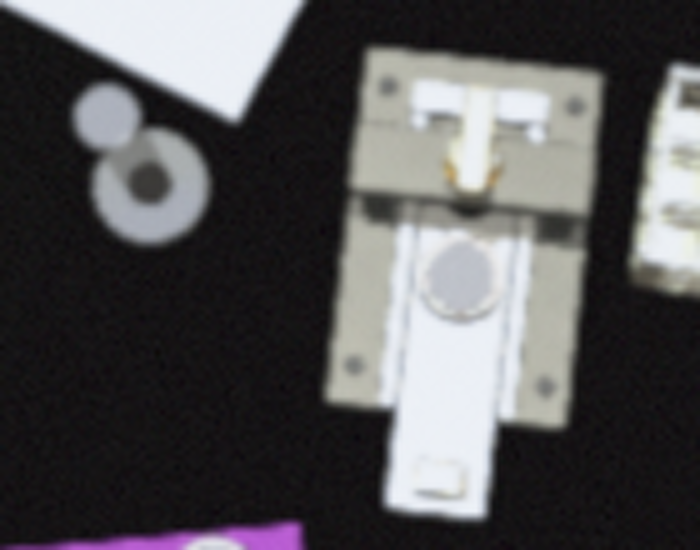

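View pics/cs.png

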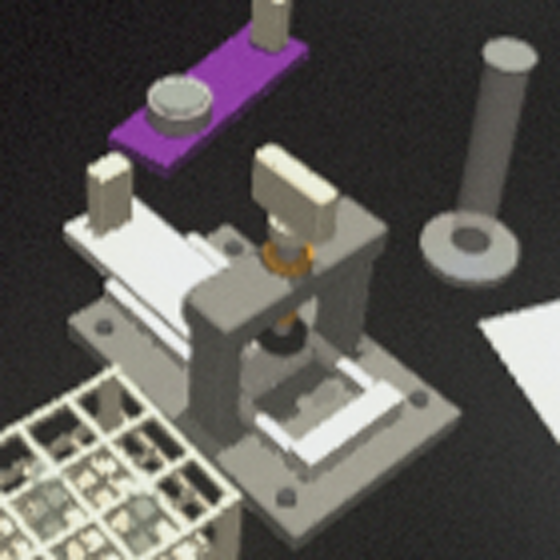

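The crops confirm it: a bare aluminium carrier with a grey cell and white post in the grey clamp. Plate corners in the top crop are at (367,47), (605,72), (567,430), (325,403), and the wing is at (478,130). Next I fit the pose.

Run:
```python
from h import *
from scipy.optimize import least_squares
t=np.array([[367,47],[605,72],[567,428],[325,403]])/5+[240,115]; 
t0=t-0.4
w=ray("top",t0,.015);print(w.round(4))
print([np.linalg.norm(w[i]-w[(i+1)%4]).round(4) for i in range(4)])
L=np.array([[.08,.0625,.015],[.08,-.0625,.015],[-.11,-.0625,.015],[-.11,.0625,.015]])
sc=np.array([[460,411],[297,535],[70,322]])/4+[290,160]-.4
def tf(p,L):
    c,s=np.cos(p[2]),np.sin(p[2]);L=np.asarray(L,float).reshape(-1,3);return np.c_[p[0]+c*L[:,0]-s*L[:,1],p[1]+s*L[:,0]+c*L[:,1],L[:,2]]
def top(p):return proj("top",tf(p,L))-t0
def scn(p):return proj("scene",tf(p,L[:3]))-sc
for f in (top,scn,lambda p:np.r_[top(p),scn(p)]):
    r=least_squares(lambda p:f(p).ravel(),[.55,.05,0],x_scale=.01);print(r.x[:2].round(4),np.degrees(r.x[2]).round(2),r.fun.round(1))
p=r.x
print("knob wing ends top z.170:",proj("top",tf(p,[[.024,0,.17],[-.024,0,.17]]))-[240,115],"x5")
print(((proj("top",tf(p,[[.024,0,.17],[-.024,0,.17]]))-[240,115])*5).round(0))
print("scene wing",((proj("scene",tf(p,[[.024,0,.17],[-.024,0,.17]]))-[290,160])*4).round(0))
# post top centre at (440,478) crop z=.072 ; carrier cell centre (460,278) z=.047 ; near end edge mid (437,517) z .027
for uv,z,off in(((441,473),.072,-.105),((460,277),.047,0),((437,517),.027,-.12)):
    q=ray("top",[np.array(uv)/5+[240,115]-.4],z)[0];c,s=np.cos(p[2]),np.sin(p[2]);d=q[:2]-p[:2];print(q.round(4),"clamp x,y",(c*d[0]+s*d[1]-off).round(4),(-s*d[0]+c*d[1]).round(4))
q=ray("scene",[np.array((108,165))/4+[290,160]-.4],.072)[0];d=q[:2]-p[:2];print("scene post",q.round(4),(c*d[0]+s*d[1]+.105).round(4),(-s*d[0]+c*d[1]).round(4))
print("rack corners",ray("top",[[369,128],[456,135],[452,182],[366,174]],.069).round(3))
print("cyl lip",ray("top",[[261,138.5]],.155).round(3),ray("top",[[270,152]],.01).round(3), ray("scene",[[417,174]],.155).round(3))
print("decoys",ray("top",[[301,240],[301,220],[237,245],[362,262],[399,209]],.02).round(3))
```

```text
[[ 0.7008  0.0806  0.015 ]
 [ 0.6851 -0.0456  0.015 ]
 [ 0.4955 -0.0205  0.015 ]
 [ 0.5109  0.1055  0.015 ]]
[np.float64(0.1272), np.float64(0.1913), np.float64(0.127), np.float64(0.1915)]
[0.6129 0.0281] -7.36 [ 0.3  0.2 -0.5  0.3 -0.3 -0.1  0.5 -0.4]
[0.6132 0.0291] -7.26 [ 0.8 -0.2  0.1  0.6 -1.  -0.9]
[0.6131 0.0286] -7.26 [ 0.1  0.2 -0.8  0.2 -0.4 -0.2  0.4 -0.4  0.7 -0.  -0.1  0.8 -1.2 -0.8]
knob wing ends top z.170: [[95.84062241 16.79308089]
 [93.59281673 37.55545311]] x5
[[479.  84.]
 [468. 188.]]
scene wing [[330. 196.]
 [260. 144.]]
[0.4691 0.0462 0.072 ] clamp x,y -0.0401 -0.0007
[0.5707 0.0344 0.047 ] clamp x,y -0.0428 0.0004
[0.4497 0.0483 0.027 ] clamp x,y -0.0446 -0.0011
scene post [0.4666 0.0474 0.072 ] -0.0427 0.0002
rack corners [[ 0.673 -0.062  0.069]
 [ 0.652 -0.283  0.069]
 [ 0.532 -0.266  0.069]
 [ 0.555 -0.051  0.069]]
cyl lip [[0.628 0.197 0.155]] [[0.628 0.196 0.01 ]] [[0.631 0.194 0.155]]
decoys [[ 0.395  0.116  0.02 ]
 [ 0.446  0.115  0.02 ]
 [ 0.385  0.281  0.02 ]
 [ 0.335 -0.039  0.02 ]
 [ 0.47  -0.139  0.02 ]]
```

Request:
servo_tool(deltas=[[-0.811,-0.93,0,0],[-0.811,-0.93,0,0],[-0.811,-0.93,0,0],[-0.811,-0.93,0,0],[-0.811,-0.93,0,0],[-0.811,-0.93,0,0],[-0.811,-0.93,0,0],[-0.811,-0.93,0,0],[-0.811,-0.93,0,0],[-0.811,-0.93,0,0],[-0.811,-0.93,0,0],[-0.811,-0.93,0,0],[0,0,0,-1],[0,0,0,-1],[0,0,0,0]], grip=-1, grip_force=60)

```text
time: 1.98
tcp_pos: [0.4247, 0.0529, 0.3035]
orientation: [-180.0, -0.1, 172.4]
wrist_force: [-0.1, 0.5, -0.1]
opening: 0.002
grip_force: 0.0
```

Request:
servo_tool(deltas=[[0,0,0.9,-0.06],[0,0,0.9,0],[0,0,0.9,0],[0,0,0.9,0],[0,0,0.9,0],[0,0,0.1,0],[0,0,0,0],[-0.2,0,0,0],[-0.2,0,0,0],[-0.15,0,0,0],[-0.1,0,0,0],[-0.1,0,0,0],[-0.1,0,0,0]])

```text
time: 3.6
tcp_pos: [0.4575, 0.0489, 0.1194]
orientation: [-180.0, -0.2, 172.8]
wrist_force: [-3.4, 0.3, 1.0]
opening: 0.002
grip_force: 1.6
```

Run:
```python
from h import *
crop("scene",270,140,180,150,4,"p1.png")
print(env.read_state()["q"].round(1))
```

```text
[ -2.    9.9 -34.   46.1  -0.    5.3]
```

View pics/p1.png

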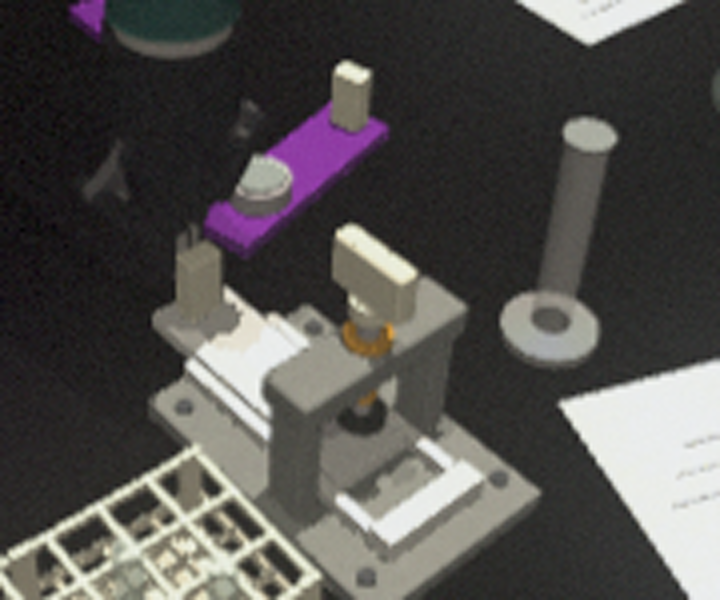

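The fingers are at the rear of the push post (p1 ≈ (200,250)) and pressing with about 3 N. I'll keep pushing.

Request:
servo_tool(deltas=[[-0.12,0,0,0],[-0.12,0,0,0],[-0.12,0,0,0],[-0.12,0,0,0],[-0.1,0,0,0],[-0.08,0,0,0],[0,0,0,0]])

```text
time: 4.53
tcp_pos: [0.4857, 0.0455, 0.1201]
orientation: [180.0, 0.1, 172.8]
wrist_force: [-1.4, 0.9, -0.9]
opening: -0.001
grip_force: 0.4
```

Request:
servo_tool(deltas=[[-0.05,0,0,0],[-0.05,0,0,0],[-0.03,0,0,0],[0,0,0,0]])

```text
time: 5.03
tcp_pos: [0.4899, 0.0449, 0.12]
orientation: [180.0, -0.0, 172.8]
wrist_force: [-4.2, 0.4, 3.1]
opening: 0.001
grip_force: 2.2
```

Request:
servo_tool(deltas=[[-0.03,0,0,0],[-0.02,0,0,0],[0,0,0,0]])

```text
time: 5.4
tcp_pos: [0.4903, 0.0448, 0.1196]
orientation: [180.0, -0.2, 172.8]
wrist_force: [-7.2, 1.1, 5.9]
opening: -0.002
grip_force: 3.8
```

Request:
servo_tool(deltas=[[-0.04,0,0,0],[-0.04,0,0,0],[0,0,0,0],[0,0,0,0]])

```text
time: 5.9
tcp_pos: [0.4906, 0.0448, 0.119]
orientation: [-180.0, -0.6, 172.8]
wrist_force: [-12.7, 2.7, 9.7]
opening: 0.002
grip_force: 6.6
```

Request:
servo_tool(deltas=[[0.4,0,0,0],[0.3,0,0,0],[0,0,-0.9,-1],[0,0,-0.9,-1],[0,0,-0.9,-1],[0,0,-0.9,-1],[0,0,-0.4,-1],[0,0,0,-1],[0,0,0,-1],[0,0,0,-1],[0,0,0,-1],[0,0,0,-1],[0,0,0,-1],[0,0,0,-1],[0,0,0,-1],[0,0,0,-1],[0,0,0,-1],[0,0,0,-1],[0,0,0,-1]])

```text
time: 8.28
tcp_pos: [0.468, 0.0477, 0.2803]
orientation: [-179.8, 0.0, -102.1]
wrist_force: [-0.6, 0.4, 0.3]
opening: -0.0
grip_force: 0.0
```

Request:
servo_tool(deltas=[[0,0,0,-1],[0,0,0,-1],[0,0,0,-1],[0,0,0,-1],[0,0,0,-1],[0,0,0,-1],[0,0,0,-1],[0,0,0,-1],[0,0,0,-1],[0,0,0,-1],[0,0,0,-1],[0,0,0,-1],[0,0,0,-1],[0,0,0,-1],[0,0,0,-1],[0,0,0,-1],[0,0,0,-1],[0,0,0,-1],[0,0,0,-1],[0,0,0,0]], grip=0)

```text
time: 10.78
tcp_pos: [0.4678, 0.0477, 0.2802]
orientation: [-180.0, -0.1, -7.3]
wrist_force: [0.5, 0.6, -0.6]
opening: 0.497
grip_force: 0.0
```

Run:
```python
from h import *
cv2.imwrite("pics/t2.png",cv2.resize(imaging.read_camera("top")[115:225,240:380],None,fx=5,fy=5,interpolation=cv2.INTER_CUBIC))
s=env.read_state();print(s["q"].round(1),s["tcp_pos"],s["orientation"],s["time"])
```

```text
[  -2.1    0.8  -22.    67.1   -0.  -174.8] [0.46774201 0.0477103  0.28018681] [-1.79996793e+02 -9.38543900e-02 -7.30806549e+00] 10.825
```

View pics/t2.png

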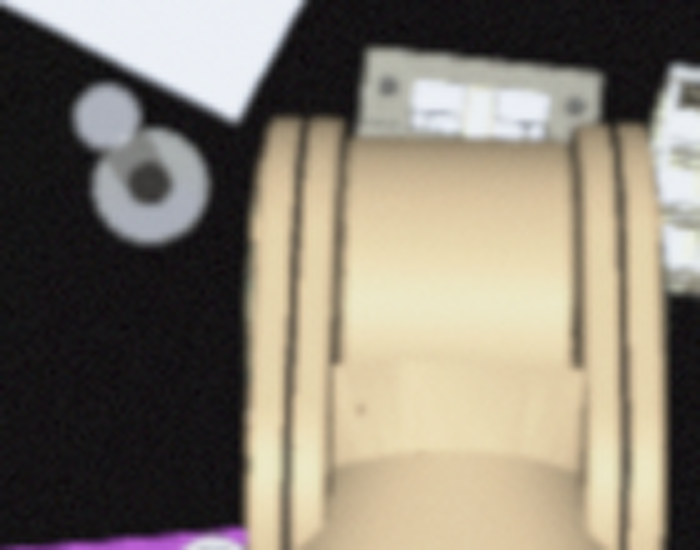

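Request:
servo_tool(deltas=[[0.92,0,0,0],[0.92,0,0,0],[0.92,0,0,0],[0.9,0.01,0,0],[0,0,0,0],[0,0,0.5,0],[0,0,0.5,0],[0,0,0.4,0],[0,0,0.22,0],[0,0,0,0]])

```text
time: 12.08
tcp_pos: [0.612, 0.029, 0.2146]
orientation: [180.0, 0.1, -7.2]
wrist_force: [0.2, 0.2, -0.3]
opening: 0.499
grip_force: 0.0
```

Request:
servo_tool(deltas=[[0,0,0,0],[0,0,0,0],[0,0,0,0],[0,0,0,0]], grip=-1, grip_force=50)

```text
time: 12.58
tcp_pos: [0.6133, 0.029, 0.2162]
orientation: [-180.0, -0.1, -7.2]
wrist_force: [-0.1, 0.2, 4.1]
opening: 0.15
grip_force: 52.0
```

Run:
```python
from h import *
s=env.read_state();[print(k,np.round(v,3)) for k,v in s.items()]
crop("scene",270,120,180,150,4,"p3.png")
```

```text
time 12.575
q [-3.33000e+00  1.79480e+01 -9.64900e+00  6.22980e+01  1.50000e-02
 -1.76098e+02]
dq [-0.009  0.076 -0.    -0.096 -0.016 -0.121]
joint_torque [ -0.283 -41.776  25.895  -0.211  -0.17   -0.178]
tcp_pos [0.613 0.029 0.216]
orientation [-1.79978e+02 -1.04000e-01 -7.23200e+00]
wrist_force [-0.105  0.247  4.132]
moment [ 0.133  0.123 -0.179]
grip_force 52.024
opening 0.15
```

View pics/p3.png

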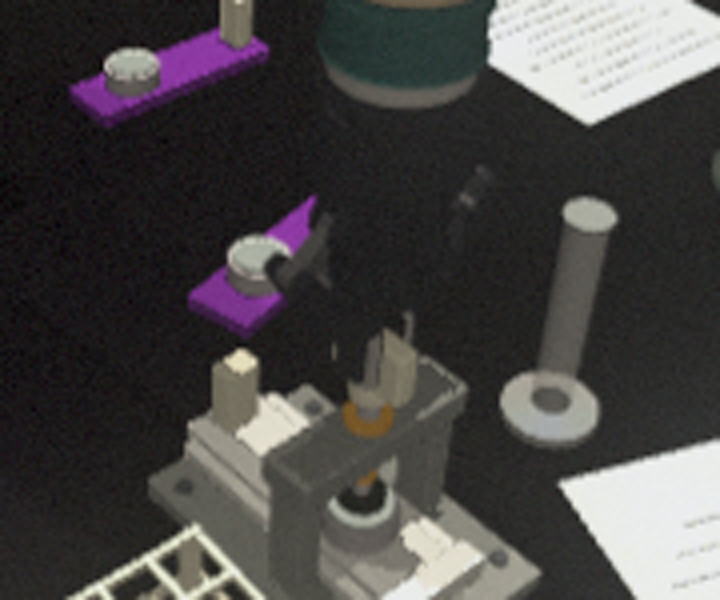

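The carrier is home with the cell under the foot (p3 ≈ (360,510)), and the wing is gripped. Now I turn it in steps and read the torque.

```bash
cat > m.py <<'E'
from h import *
s=env.read_state();print(s["time"].__round__(2),"Mz",s["moment"][2].round(3),"t6",s["joint_torque"][5].round(3),"q6",s["q"][5].round(2),"yaw",s["orientation"][2].round(2),"F",s["wrist_force"].round(1),"z",s["tcp_pos"].round(4),"dq6",s["dq"][5].round(1))
E
python3 m.py
```

```text
12.62 Mz -0.197 t6 -0.183 q6 -176.1 yaw -7.23 F [-1.   0.1  5.4] z [0.6133 0.029  0.2162] dq6 -0.0
```

Request:
servo_tool(deltas=[[0,0,0.004,1],[0,0,0.004,1],[0,0,0.004,1],[0,0,0.004,1]])

```text
time: 13.12
tcp_pos: [0.6132, 0.0289, 0.2155]
orientation: [-180.0, -0.1, -27.3]
wrist_force: [-0.5, -0.0, 4.8]
opening: 0.155
grip_force: 52.2
```

```bash
python3 m.py
```

```text
13.12 Mz 0.164 t6 -0.288 q6 -156.0 yaw -27.33 F [-0.5 -0.   4.8] z [0.6132 0.0289 0.2155] dq6 39.5
```

Request:
servo_tool(deltas=[[0,0,0.004,1],[0,0,0.004,1],[0,0,0.004,1],[0,0,0.004,1]])

```text
time: 13.62
tcp_pos: [0.6132, 0.0288, 0.2148]
orientation: [-180.0, -0.1, -47.3]
wrist_force: [-1.1, 0.3, 5.2]
opening: 0.151
grip_force: 52.2
```

```bash
python3 m.py
```

```text
13.62 Mz 0.216 t6 -0.287 q6 -136.0 yaw -47.33 F [-1.1  0.3  5.2] z [0.6132 0.0288 0.2148] dq6 39.6
```

Request:
servo_tool(deltas=[[0,0,0.004,1],[0,0,0.004,1]])

```text
time: 13.88
tcp_pos: [0.6131, 0.0288, 0.2145]
orientation: [-179.9, -0.1, -57.3]
wrist_force: [-0.0, -0.1, 5.8]
opening: 0.151
grip_force: 52.2
```

```bash
python3 m.py
```

```text
13.88 Mz 0.167 t6 -0.288 q6 -126.0 yaw -57.33 F [-0.  -0.1  5.8] z [0.6131 0.0288 0.2145] dq6 39.6
```

The joint-6 torque is steady at -0.288 while turning, so a touch should show as about -0.37. I continue in 10° steps.

Request:
servo_tool(deltas=[[0,0,0.004,1],[0,0,0.004,1]])

```text
time: 14.12
tcp_pos: [0.6131, 0.0288, 0.2142]
orientation: [-179.9, -0.1, -67.3]
wrist_force: [-0.1, 0.1, 5.8]
opening: 0.157
grip_force: 52.2
```

```bash
python3 m.py
```

```text
14.12 Mz 0.134 t6 -0.288 q6 -116.0 yaw -67.33 F [-0.1  0.1  5.8] z [0.6131 0.0288 0.2142] dq6 39.6
```

Request:
servo_tool(deltas=[[0,0,0.004,1],[0,0,0.004,1]])

```text
time: 14.38
tcp_pos: [0.6131, 0.0288, 0.2138]
orientation: [-179.9, -0.1, -77.3]
wrist_force: [-0.6, 0.1, 6.0]
opening: 0.152
grip_force: 52.3
```

```bash
python3 m.py
```

```text
14.38 Mz 0.122 t6 -0.288 q6 -106.0 yaw -77.33 F [-0.6  0.1  6. ] z [0.6131 0.0288 0.2138] dq6 39.6
```

Request:
servo_tool(deltas=[[0,0,0.004,1],[0,0,0.004,1]])

```text
time: 14.62
tcp_pos: [0.613, 0.0288, 0.2135]
orientation: [-179.9, -0.0, -87.3]
wrist_force: [-0.6, 0.1, 5.5]
opening: 0.156
grip_force: 52.3
```

```bash
python3 m.py
```

```text
14.62 Mz 0.171 t6 -0.288 q6 -96.0 yaw -87.33 F [-0.6  0.1  5.5] z [0.613  0.0288 0.2135] dq6 39.6
```

Request:
servo_tool(deltas=[[0,0,0.004,1],[0,0,0.004,1]])

```text
time: 14.88
tcp_pos: [0.613, 0.0288, 0.2132]
orientation: [-179.9, -0.0, -97.3]
wrist_force: [-2.0, -0.2, 6.2]
opening: 0.155
grip_force: 52.4
```

```bash
python3 m.py
```

```text
14.88 Mz 0.203 t6 -0.273 q6 -86.0 yaw -97.33 F [-2.  -0.2  6.2] z [0.613  0.0288 0.2132] dq6 39.6
```

Request:
servo_tool(deltas=[[0,0,0.004,1],[0,0,0.004,1]])

```text
time: 15.12
tcp_pos: [0.6129, 0.0288, 0.213]
orientation: [-179.9, -0.0, -107.3]
wrist_force: [-1.2, 0.7, 6.3]
opening: 0.157
grip_force: 52.4
```

```bash
python3 m.py
```

```text
15.12 Mz 0.205 t6 -0.209 q6 -76.02 yaw -107.31 F [-1.2  0.7  6.3] z [0.6129 0.0288 0.213 ] dq6 39.5
```

Request:
servo_tool(deltas=[[0,0,0.004,1],[0,0,0.004,1]])

```text
time: 15.38
tcp_pos: [0.6129, 0.0288, 0.2127]
orientation: [-179.9, -0.0, -117.3]
wrist_force: [-1.5, 0.1, 6.3]
opening: 0.153
grip_force: 52.4
```

```bash
python3 m.py
```

```text
15.38 Mz 0.265 t6 -0.204 q6 -66.02 yaw -117.31 F [-1.5  0.1  6.3] z [0.6129 0.0288 0.2127] dq6 39.6
```

Request:
servo_tool(deltas=[[0,0,0.004,1],[0,0,0.004,1]])

```text
time: 15.62
tcp_pos: [0.6128, 0.0288, 0.2124]
orientation: [-179.9, 0.0, -127.3]
wrist_force: [-1.7, 0.4, 7.5]
opening: 0.15
grip_force: 52.4
```

```bash
python3 m.py
```

```text
15.62 Mz 0.184 t6 -0.198 q6 -56.02 yaw -127.31 F [-1.7  0.4  7.5] z [0.6128 0.0288 0.2124] dq6 39.6
```

The torque jumped by +0.08 between q6 = -88° and -78°, then grew by about 0.006 per 10°. That is the touch, at q6 ≈ -85°. A quarter turn more ends at q6 ≈ +5°, where the torque should have grown by another 0.06.

Request:
servo_tool(deltas=[[0,0,0.004,1],[0,0,0.004,1]])

```text
time: 15.88
tcp_pos: [0.6128, 0.0289, 0.212]
orientation: [-179.9, 0.0, -137.3]
wrist_force: [-1.1, 1.4, 6.8]
opening: 0.155
grip_force: 52.4
```

```bash
python3 m.py
```

```text
15.88 Mz 0.252 t6 -0.192 q6 -46.02 yaw -137.31 F [-1.1  1.4  6.8] z [0.6128 0.0289 0.212 ] dq6 39.5
```

Request:
servo_tool(deltas=[[0,0,0.004,1],[0,0,0.004,1]])

```text
time: 16.12
tcp_pos: [0.6128, 0.0289, 0.2117]
orientation: [-180.0, 0.0, -147.3]
wrist_force: [-1.2, -0.4, 6.5]
opening: 0.154
grip_force: 52.5
```

```bash
python3 m.py
```

```text
16.12 Mz 0.289 t6 -0.186 q6 -36.02 yaw -147.31 F [-1.2 -0.4  6.5] z [0.6128 0.0289 0.2117] dq6 39.6
```

Request:
servo_tool(deltas=[[0,0,0.004,1],[0,0,0.004,1]])

```text
time: 16.38
tcp_pos: [0.6128, 0.0289, 0.2114]
orientation: [-180.0, 0.0, -157.3]
wrist_force: [-1.4, 0.2, 7.0]
opening: 0.156
grip_force: 52.5
```

```bash
python3 m.py; python3 m.py
```

```text
16.38 Mz 0.246 t6 -0.18 q6 -26.02 yaw -157.3 F [-1.4  0.2  7. ] z [0.6128 0.0289 0.2114] dq6 39.5
16.38 Mz 0.246 t6 -0.18 q6 -26.02 yaw -157.3 F [-1.4  0.2  7. ] z [0.6128 0.0289 0.2114] dq6 39.5
```

Request:
servo_tool(deltas=[[0,0,0.004,1],[0,0,0.004,1],[0,0,0.004,1],[0,0,0.004,1],[0,0,0.004,1],[0,0,0.004,1],[0,0,0,0.4]])

```text
time: 17.25
tcp_pos: [0.6127, 0.0291, 0.2104]
orientation: [180.0, 0.0, 170.8]
wrist_force: [-1.5, 1.2, 7.8]
opening: 0.15
grip_force: 52.4
```

```bash
python3 m.py
```

```text
17.25 Mz 0.341 t6 0.173 q6 5.89 yaw 170.79 F [-1.5  1.2  7.8] z [0.6127 0.0291 0.2104] dq6 15.3
```

Request:
servo_tool(deltas=[[0,0,0,0],[0,0,0,0],[0,0,0,0]])

```text
time: 17.62
tcp_pos: [0.6127, 0.0291, 0.2104]
orientation: [180.0, 0.0, 170.8]
wrist_force: [-1.0, 1.1, 5.9]
opening: 0.151
grip_force: 52.4
```

```bash
python3 m.py
```

```text
17.62 Mz 0.098 t6 0.097 q6 5.85 yaw 170.83 F [-1.   1.1  5.9] z [0.6127 0.0291 0.2104] dq6 -0.0
```

Request:
servo_tool(deltas=[[0,0,0,0],[0,0,0,0],[0,0,0,0],[0,0,0,0],[0,0,-0.2,0],[0,0,-0.5,0],[0,0,-0.8,0],[0,0,-0.8,0],[0,0,-0.5,0],[-0.8,0,0,0],[-1,0,0,0],[-1,0,0,0],[-1,0,0,0],[-1,0,0,0],[0,0,0,0]], grip=0.2)

```text
time: 19.5
tcp_pos: [0.8041, -0.0026, 0.3195]
orientation: [-180.0, -0.0, 170.7]
wrist_force: [-0.4, -0.2, -0.4]
opening: 0.598
grip_force: 0.0
```

```bash
python3 - <<'E'
from h import *
crop("scene",270,140,180,150,4,"p4.png")
E
python3 m.py
```

```text
19.55 Mz 0.018 t6 -0.001 q6 4.48 yaw 170.76 F [ 0.2 -0.2 -0.1] z [ 0.8027 -0.0021  0.3203] dq6 0.0
```

View pics/p4.png

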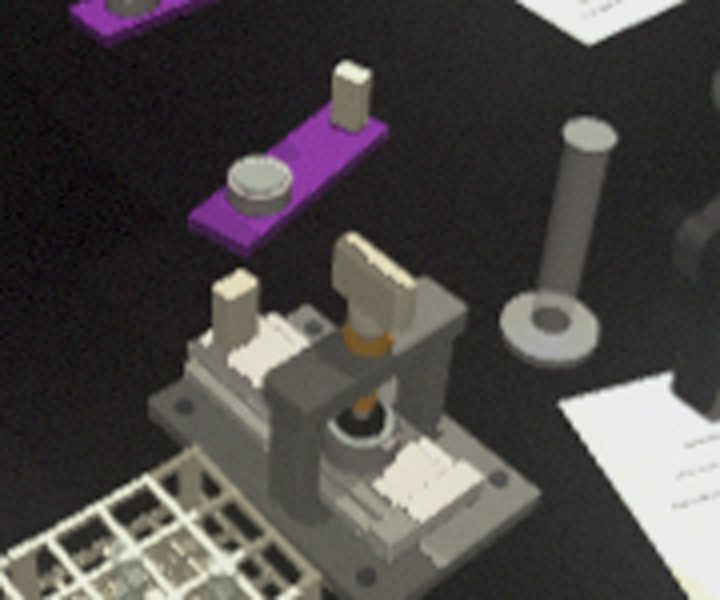

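The carrier is home, the foot sits on the cell (p4 ≈ (360,415)), and the wing is free after half a turn. The rack and cylinder haven't moved.

```bash
python3 -c "
from station import env
print(env.sign_off())"
```

```text
the job is handed in; nothing more can be done
None
```

I pushed the carrier home against its stop, turned the knob about 91° past first touch and let go, then handed the job in (no verdict was shown); the rack and cylinder look unmoved in the last picture.

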